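# Put the stepped drift away in its ring rack

### The job

The stepped drift stands nose up in the sloping grey pocket; it belongs in the sloping ring rack. Draw it out by the metal end, lay it flat on the bench and let go, then take hold of it further back and feed it nose first down through the rings, largest first, until the smallest ring stops its step, and leave it there fully home. Leave the other things on the bench where they are.

Things in the scene. Friction and masses are not known exactly. Their poses are not given: they have to be found in the camera images.
- drift: Hand tool 190 mm long: square wooden handle 32 x 32 x 75 mm, then round aluminium body 22 mm dia x 60 mm, then round nose 12 mm dia x 55 mm with rounded tip, all on its x axis (x towards the nose). Origin on the axis at the handle's front face. 0.15 to 0.31 kg, centre of mass 5 mm behind the origin. Lying on the bench on a flat of the handle, its axis is level, 16 mm up.
- drift_nose (a point): Tip of the thin nose, on the axis, 115 mm ahead of the drift's origin.
- drift_step (a point): Centre of the step where the 22 mm body ends and the 12 mm nose begins, 60 mm ahead of the origin.
- drift_tail (a point): Centre of the rear end of the wooden handle, 75 mm behind the origin.
- holder: Fixed wooden base (130 x 85 mm, 18 mm thick) that carries the sloping pocket in which the drift starts. Origin: centre of the base's underside, on the bench; the pocket opens upward towards its +x. Stands left or right of the robot's middle line.
- pocket: Grey square tube fixed on the holder, open only at its mouth: 42 x 42 mm inside, 90 mm deep, walls 5 mm. x axis along the tube out of the mouth, rising 30 degrees; origin at the centre of the inner end. The drift starts with its handle inside; 45 mm of the 22 mm body and the nose stick out, parallel to the tube, 5 mm below its centre line.
- pocket_mouth (a point): Centre of the pocket's mouth.
- rack: Fixed wooden base board (170 x 85 mm, 18 mm thick) with three steel rings on posts. Origin on the bench, 10 mm to the +x side of the middle of the board. Stands on the other side of the robot's middle line from the holder.
- rings: Row of three fixed steel rings on one sloping axis, each 8 mm thick with 6 mm wall. x axis runs up the row at 30 degrees, from the smallest ring (low) to the largest (high); the drift goes in along -x. Bores: largest 30 mm (x 42 to 50 mm), middle 26 mm (x 17 to 25), smallest 17 mm (x -8 to 0). Origin: centre of the smallest ring's upper face.
- rack_mouth (a point): Centre of the upper face of the largest ring, where the nose enters: 50 mm up the axis from rack_seat.
- rack_seat (a point): Centre of the upper face of the smallest ring, against which the drift's step stops (the nose then pokes 55 mm through; the wooden handle stays outside, 10 mm short of the largest ring).
- jar: Bystander: glass jar with a yellow cap, 66 mm across, 90 mm high. Origin at the middle of its underside.
- carton: Bystander: plain cardboard carton, 90 x 60 x 45 mm high. Origin at the middle of its underside.
- tape: Bystander: roll of paper tape lying flat, 100 mm across, 24 mm high. Origin at the middle of its underside.
- paint: Bystander: paint can, 108 mm across, 125 mm high. Origin at the middle of its underside.
- tin: Bystander: plain aluminium oil tin, 60 x 90 x 150 mm high. Origin at the middle of its underside.
- spray: Bystander: spray can standing up, 52 mm across, 170 mm high. Origin at the middle of its underside.
- driver: Bystander: screwdriver with an orange handle, lying down, under 25 cm long.

How it is judged:
By the outcome, as a careful person would: the job done as asked, in the order asked, and still so for the second after the job is handed in, with the robot touching nothing.
It also fails if it takes over 70 s, if anything falls off the work surface, if the arm or the gripper's body presses on something with over 40 N, if the wrist force passes 120 N, or if a joint passes its speed limit or range.

### The arm

A 6-joint arm with a two-finger parallel gripper is mounted at the origin on the work surface. World frame = base frame: x ahead of the robot, y to its left, z up, the work surface at z = 0. Lengths are in mm, angles in rad, forces in N, time in s.
With the tool pointing down it reaches from about 300 to 950 mm from the base axis. Payload 3.1 kg.
Tool frame: the origin (TCP) lies at the very end of the fingers, on their centre line; the grasp point (between the pads) lies 19 mm behind it; z points along the fingers, y is the line along which they close (so a half turn about z gives the same grasp; the last joint's range is limited). The gripper opens to 85 mm and grips with 20 to 120 N. Pads are 22 mm wide; open, the fingers measure 114 mm over their backs; the gripper's body (76 mm by 85 mm) begins 54 mm behind the grasp point. The pads swing forward as they close: fully open they stand 13 mm farther back than shut.
Start: joints at [-1.29, 0.308, 1.634, -0, 1.2, -0.07], TCP at [214.755, -586.952, 231.272] pointing down, gripper open.
Joint ranges: [-3.06, 3.06], [-0.79, 1.96], [0.05, 2.63], [-1.19, 4.34], [0.05, 2.64], [-2.94, 2.94]. Speed limits (rad/s): [2.79, 2.79, 3.14, 3.14, 3.14, 3.14].

### API

Orientations are given as a unit quaternion [x, y, z, w].
In Python, from workcell import arm, gripper_open, gripper_close, solve_ik, get_image, camera_params, job_done, spotter gives the robot as it stands. Calls block until the motion is done:
- arm.move_ptp(position, orientation): joint-space move of the TCP to a pose.
- arm.line_to(position, ori=None, vel=150): straight line of the TCP; ori=None keeps the orientation; vel is the mean speed in mm/s.
- arm.goto_joints(angles): joint-space move.
- gripper_open() and gripper_close(f_grip=None): open the fingers fully, or close them until they stop; f_grip is the grip in N (None keeps the last).
- arm.wait(seconds).
- solve_ik(position, orientation): joint angles nearest the present ones, or None.
- arm.state(): the state.
- get_image(name): name is "scene" or "side" or "wrist"; returns (picture, depth): 384x512x3 uint8, red, green, blue; 384x512 float32, mm along the optical axis (not along the pixel's ray), 0 where there is no reading.
- camera_params(name): a dict with "camera_matrix" (3x3 intrinsics, pixels), "position" and "attitude" of the camera in the world; the wrist camera has in their place "hand_eye" (4x4, takes a point from camera to tool coordinates, whose origin is the TCP and whose axes are the flange's). Camera axes: x right, y up, looking along -z (the intrinsics and any distortion apply to the point x, -y, -z); pixel columns grow to the right and rows downward; lengths in mm; the calibration is good to about 2 mm. The wrist camera is an equidistant fisheye: a pixel r from the principal point sees the ray r / f radians off the axis. A picture is of the moment at which its call begins: read the wrist's pose just before it. camera_params takes no time and is no camera call.
A pose or a line that the arm cannot do raises arm.PlanningError and nothing moves.
- job_done(): hands the job in; it is judged then, once.
Trained networks look in the newest picture that a camera, given by its name, has taken for a name from the list of things; names that differ only in an ending like _2 or _b are one class to them, and where a whole thing is asked for, a point or a joint stands for the part that bears it (a point fixed in the world has none). Each returns a list of dicts, best first, with "score" (0 to 1); they miss things now and then, are a little off and sometimes report something else, mostly with a low value. They report only what shows in the picture. A call takes as long as a camera call.
- spotter.trace(target, camera): "pixels" (384x512 bool, what is visible of it) and "rect" ([left, top, right, bottom] in pixels, round what is visible of it).
The state is a dict: "time": time; "joint_pos": joint angles; "dq": joint speeds; "joint_efforts": joint torques, N m; "ee_pos": TCP position; "ee_rot": TCP orientation; "contact_force": force on the tool from outside, world axes, zero at the start; "moment": the same for the moment, N m; "gripper_width": finger opening in mm; "gripper_force": force on a finger pad.
Only numpy, scipy, OpenCV 4.12 (cv2) and the standard library are available. Lean on these libraries where they do the work, as an engineer would, in place of code of your own. Each camera call takes 0.05 s, during which the arm holds its last target. There are 200 camera calls.

## Working session

There is one attempt and no reset: what is moved stays moved. The work goes in short steps, each a Python script; the robot and the scene stay as the last script left them, time stands still between calls to the robot, and variables do not carry over. Pictures are saved under pics/ and viewed, at most 10 in all, crops included, and the job is handed in when it is done.

```bash
ls; mkdir -p pics
cat > h.py <<'E'
import numpy as np, cv2
from scipy.spatial.transform import Rotation as R
from workcell import *
def cam(name):
    p=camera_params(name); return p
def cloud(name,depth,p=None):
    p=p or camera_params(name); K=np.array(p["camera_matrix"])
    v,u=np.mgrid[0:384,0:512]
    x=(u-K[0,2])/K[0,0]*depth; y=(v-K[1,2])/K[1,1]*depth
    P=np.stack([x,-y,-depth],-1)
    a=np.array(p["attitude"]); Rm=a if a.shape==(3,3) else R.from_quat(a).as_matrix()
    W=P@Rm.T+np.array(p["position"]); W[depth<=0]=np.nan
    return W
E
python3 - <<'E'
from h import *
for n in("scene","side"):
    im,d=get_image(n); p=camera_params(n); print(p)
    cv2.imwrite(f"pics/{n}0.png",im[:,:,::-1]); np.savez(f"{n}0.npz",im=im,d=d)
    W=cloud(n,d,p)
    for t in("drift","holder","pocket","rack","rings","jar","carton","tape","paint","tin","spray","driver"):
        for r in spotter.trace(t,n)[:2]:
            m=r["pixels"]; w=W[m]; w=w[~np.isnan(w[:,0])]
            np.save(f"m_{n}_{t}.npy",m) if r["score"]>.5 else 0
            print(n,t,round(r["score"],2),r["rect"],m.sum(), np.round(np.percentile(w,[5,50,95],axis=0)).astype(int).tolist() if len(w) else None)
print(camera_params("wrist")); print(arm.state())
E
```

```text
pics
workcell.py
{'camera_matrix': array([[430.17768549,   0.        , 252.51729473],
       [  0.        , 430.17768549, 183.00381641],
       [  0.        ,   0.        ,   1.        ]]), 'position': array([1615.36381458,  513.67859308, 1105.30024125]), 'attitude': array([0.22213206, 0.3510989 , 0.78040763, 0.46728025])}
scene drift 0.48 [222.8, 189.9, 239.2, 219.2] 483 [[635, -74, 6], [672, -43, 61], [686, -21, 91]]
scene drift 0.41 [335.7, 184.6, 345.2, 201.2] 107 [[424, 262, 70], [460, 283, 88], [547, 299, 134]]
scene holder 0.66 [195.7, 144.7, 238.2, 178.9] 770 [[385, -275, 3], [472, -226, 17], [539, -188, 94]]
scene holder 0.55 [325.5, 182.1, 352.1, 217.7] 610 [[387, 231, 6], [467, 277, 19], [495, 310, 104]]
scene pocket 0.47 [330.1, 179.6, 347.8, 199.5] 194 [[383, 241, 23], [440, 268, 78], [478, 302, 109]]
scene pocket 0.43 [208.2, 143.3, 223.4, 154.1] 99 [[353, -309, -2], [459, -227, 88], [488, -215, 115]]
scene rack 0.75 [196.7, 144.9, 236.1, 179.5] 708 [[389, -270, 4], [475, -224, 17], [541, -189, 87]]
scene rings 0.66 [210.2, 142.3, 223.4, 154.2] 104 [[349, -315, -2], [45
[... 3254 characters left out ...]
3, 'joint_pos': array([-1.28968661e+00,  3.08120301e-01,  1.63380854e+00,  1.04583096e-05,
        1.19969904e+00, -6.97056189e-02]), 'dq': array([-0.00197045, -0.00042487, -0.00265203, -0.00156786,  0.0009497 ,
       -0.00032661]), 'joint_efforts': array([ 5.66700310e-04, -4.15281630e+01, -2.77075285e+01, -1.85547519e-04,
        9.26716639e-04,  8.61543327e-06]), 'ee_pos': array([ 214.76367757, -586.94239359,  231.25528491]), 'ee_rot': array([ 9.84655810e-01,  1.74507696e-01,  2.98761631e-06, -1.80297169e-05]), 'contact_force': array([ 0.62679409, -0.20715665, -0.49924387]), 'moment': array([ 0.02119355,  0.03496026, -0.03820937]), 'gripper_force': 0.0, 'gripper_width': 85.47105278396312}
```

Run:
```python
import cv2
a=cv2.imread("pics/side0.png");b=cv2.imread("pics/scene0.png")
c=cv2.resize(a[130:330,150:350],(400,400),interpolation=2);d=cv2.resize(b[110:290,140:420],(622,400),interpolation=2)
cv2.imwrite("pics/side_c.png",cv2.resize(a[130:330,150:400],None,fx=3,fy=3,interpolation=2))
cv2.imwrite("pics/scene_c.png",cv2.resize(b[100:290,140:410],None,fx=2.9,fy=2.9,interpolation=2))
```

```text
(no output)
```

View pics/side_c.png

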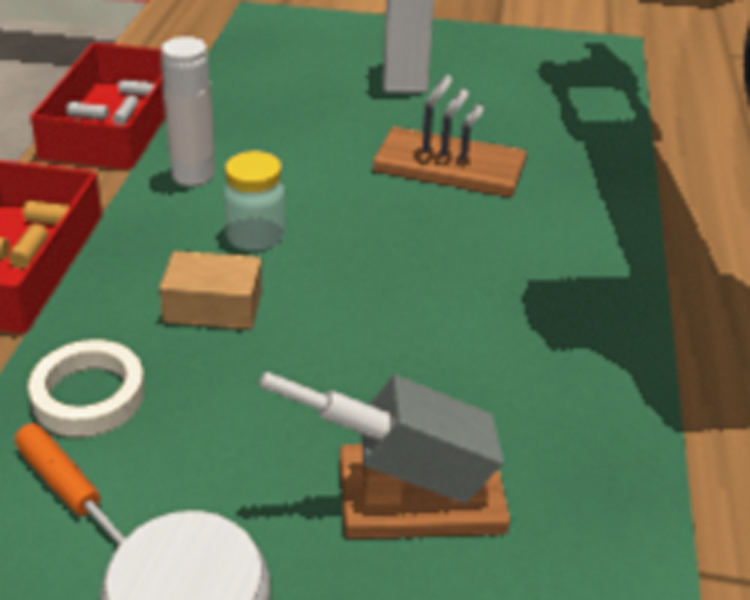

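View pics/scene_c.png

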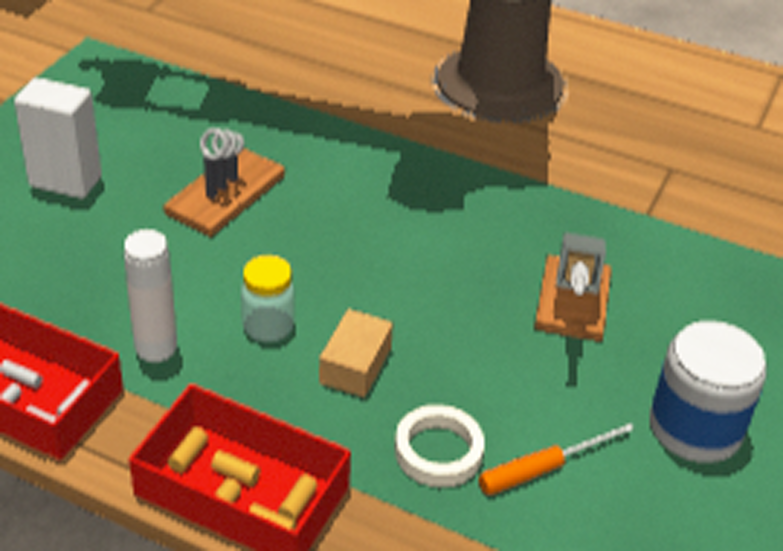

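```bash
cat >> h.py <<'E'
def wristcloud(depth,st):
    p=camera_params("wrist"); K=np.array(p["camera_matrix"]); H=np.array(p["hand_eye"])
    v,u=np.mgrid[0:384,0:512]
    x=(u-K[0,2])/K[0,0]; y=(v-K[1,2])/K[1,1]; th=np.hypot(x,y)+1e-9
    k=np.tan(np.minimum(th,1.4))/th*depth
    P=np.stack([x*k,-y*k,-depth],-1)
    T=P@H[:3,:3].T+H[:3,3]
    W=T@R.from_quat(st["ee_rot"]).as_matrix().T+np.array(st["ee_pos"]); W[(depth<=0)|(th>1.2)]=np.nan
    return W
def wshot(tag):
    arm.wait(.2); st=arm.state(); im,d=get_image("wrist"); W=wristcloud(d,st)
    np.savez(tag+".npz",im=im,W=W,ee=st["ee_pos"],q=st["ee_rot"]); cv2.imwrite(f"pics/{tag}.png",im[:,:,::-1]); return im,W
E
python3 - <<'E'
from h import *
for tag,p in(("wr1",(500,-220,190)),("wh1",(520,290,240))):
    print(solve_ik(p,[1,0,0,0]))
    arm.move_ptp(p,[1,0,0,0]); im,W=wshot(tag)
    g=(W[...,2]<12)&(im[...,1]>im[...,0]*1.3)
    print(tag,"bench z",np.nanpercentile(W[...,2][g],[5,50,95]),arm.state()["joint_pos"],arm.state()["time"])
a,b=cv2.imread("pics/wr1.png"),cv2.imread("pics/wh1.png")
cv2.imwrite("pics/w.png",cv2.resize(np.hstack([a[:,60:450],b[:,60:450]]),(780,384)))
for n in("scene","side"):
    f=np.load(n+"0.npz");W=cloud(n,f["d"].astype(float));im=f["im"].astype(float)
    g=(abs(W[...,2])<15)&(im[...,1]>im[...,0]*1.3); print(n,np.nanpercentile(W[...,2][g],[5,50,95]))
E
```

```text
[-4.94223686e-01  2.01986189e-01  1.85685998e+00 -4.44089210e-16
  1.08274648e+00  1.07657264e+00]
wr1 bench z [0.64970973 1.92118764 3.20143537] [-4.95564609e-01  2.02124743e-01  1.85658198e+00 -7.07543021e-05
  1.08273367e+00  1.07652619e+00] 3.2583
[ 4.35604424e-01  2.43765672e-01  1.69753811e+00 -4.44089210e-16
  1.20028887e+00  2.00640075e+00]
wh1 bench z [0.55782765 1.91466729 3.29801485] [ 4.34214311e-01  2.43804467e-01  1.69769830e+00 -8.69403909e-05
  1.20025761e+00  2.00637511e+00] 5.3667
scene [-4.79045439 -0.57697875  3.62717978]
side [-0.22189002  1.91565493  4.11572783]
```

View pics/w.png

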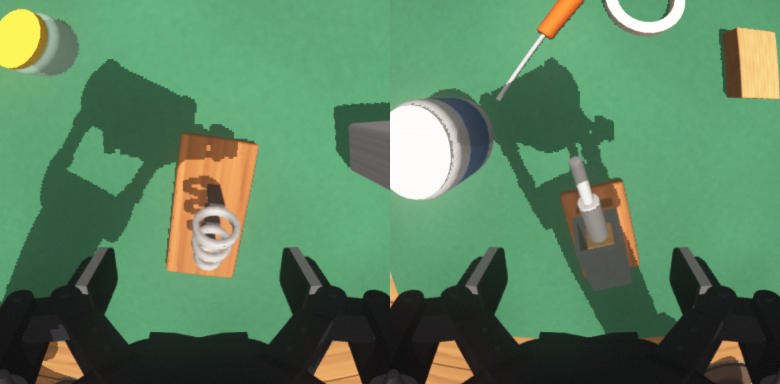

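```bash
cat > fit.py <<'E'
from h import *
from scipy.optimize import least_squares
def cyl(q,x0,x1,r):   # solid cylinder sdf along x
    dx=np.maximum(x0-q[:,0],q[:,0]-x1); dr=np.hypot(q[:,1],q[:,2])-r
    return np.minimum(np.maximum(dx,dr),0)+np.hypot(np.maximum(dx,0),np.maximum(dr,0))
def ring(q,x0,x1,ri,ro):
    dx=np.maximum(x0-q[:,0],q[:,0]-x1); r=np.hypot(q[:,1],q[:,2]); dr=np.maximum(ri-r,r-ro)
    return np.minimum(np.maximum(dx,dr),0)+np.hypot(np.maximum(dx,0),np.maximum(dr,0))
def box(q,lo,hi):
    d=np.maximum(lo-q,q-hi); return np.minimum(d.max(1),0)+np.linalg.norm(np.maximum(d,0),axis=1)
def drift_sdf(q): 
    return np.min([cyl(q,0,60,11),cyl(q,60,109,6),np.linalg.norm(q-[109,0,0],axis=1)-6,box(q,np.array([-75,-16,-16.]),np.array([0,16,16.]))],0)
def rings_sdf(q): return np.min([ring(q,42,50,15,21),ring(q,17,25,13,19),ring(q,-8,0,8.5,14.5)],0)
def pose(p): # x,y,z,yaw,pitch: x axis rises by pitch
    return R.from_euler("ZY",[p[3],-p[4]]).as_matrix()
def fit(sdf,P,p0,fixpitch=True,s=1.0):
    f=lambda p: sdf((P-p[:3])@pose(p if not fixpitch else np.r_[p,np.pi/6]))
    r=least_squares(f,np.array(p0,float)[:4 if fixpitch else 5],loss="soft_l1",f_scale=s,x_scale=np.r_[1,1,1,.02,.02][:4 if fixpitch else 5])
    return r.x,np.median(abs(f(r.x))),np.mean(abs(f(r.x))<1.5)
E
cat > m.py <<'E'
from fit import *
src={}
for n in("scene","side"):
    f=np.load(n+"0.npz");src[n]=(f["im"].astype(float),cloud(n,f["d"].astype(float)))
for n in("wr1","wh1"):
    f=np.load(n+".npz");src[n]=(f["im"].astype(float),f["W"])
for n,(im,W) in src.items():
    off={"scene":-0.6,"side":1.9,"wr1":1.9,"wh1":1.9}[n]; W=W-[0,0,off]
    sat=(im.max(-1)-im.min(-1))/(im.max(-1)+1)
    inb=lambda lo,hi:((W>lo)&(W<hi)).all(-1)
    if n!="wh1":
        m=inb([380,-290,45],[560,-160,170])&(sat<.2)&(im.max(-1)>90)
        P=W[m]; c=P.mean(0)
        best=min((fit(rings_sdf,P,[c[0]+dx,c[1],c[2]-15,yw])for yw in(-.3,0,.3) for dx in(-40,-20,0)),key=lambda r:r[1]-r[2])
        print(n,"rings",len(P),np.round(best[0],3),best[1:])
        b=inb([350,-320,14],[580,-140,22])&(im[...,0]>im[...,1]*1.2)
        Q=W[b][:,:2].astype(np.float32); 
        if len(Q)>50: print("  board",len(Q),cv2.minAreaRect(Q),np.median(W[b][:,2]))
    if n!="wr1":
        m=inb([470,230,75],[600,330,180])&(sat<.25)&(im.max(-1)>130)
        P=W[m]; c=P.mean(0)
        r=[fit(drift_sdf,P,[c[0]-40,c[1],c[2]-25,yw,.52],fp) for yw in(-.1,) for fp in(True,False)]
        print(n,"drift",len(P),[(np.round(x[0],3),x[1:]) for x in r])
E
python3 m.py
```

```text
scene rings 97 [ 4.39848e+02 -2.28680e+02  7.95480e+01 -1.53000e-01] (np.float64(1.0910882374519932), np.float64(0.6288659793814433))
  board 399 ((460.1369323730469, -230.7985382080078), (88.44612121582031, 172.95138549804688), 81.69727325439453) 17.378701983211478
scene drift 47 [(array([4.64263e+02, 2.79402e+02, 8.18510e+01, 2.40000e-01]), (np.float64(0.750543762986358), np.float64(0.6382978723404256))), (array([4.57314e+02, 2.77574e+02, 7.79820e+01, 2.41000e-01, 5.29000e-01]), (np.float64(0.7351095084931885), np.float64(0.723404255319149)))]
side rings 88 [ 4.35589e+02 -2.27490e+02  7.72330e+01 -1.99000e-01] (np.float64(0.795378899050708), np.float64(0.7386363636363636))
  board 542 ((453.68621826171875, -228.71804809570312), (85.57609558105469, 168.27099609375), 82.55689239501953) 17.423889629645124
side drift 254 [(array([4.53845e+02, 2.76882e+02, 7.74970e+01, 2.40000e-01]), (np.float64(0.674198951277988), np.float64(0.84251968503937))), (array([4.53908e+02, 2.76939e+02, 7.73770e+01, 2.40000e-01, 5.26000e-01]), (np.float64(0.6748363782825093), np.float64(0.84251968503937)))]
wr1 rings 1949 [ 4.36601e+02 -2.31447e+02  7.67690e+01 -1.39000e-01] (np.float64(0.40011611374573874), np.float64(0.9697280656747049))
  board 7499 ((457.011962890625, -234.00677490234375), (84.42913818359375, 169.806396484375), 82.37801361083984) 17.179706085129574
wh1 drift 1077 [(array([4.54701e+02, 2.76377e+02, 7.74150e+01, 2.36000e-01]), (np.float64(0.3795744937921919), np.float64(0.9805013927576601))), (array([4.55204e+02, 2.76150e+02, 7.66980e+01, 2.41000e-01, 5.36000e-01]), (np.float64(0.3365707047986177), np.float64(0.9879294336118849)))]
```

```bash
cat >> h.py <<'E'
B=14.0  # TCP beyond drift axis
def tool(o,yaw,pitch,g):
    """TCP pose holding a drift (origin o, x axis yaw/pitch up) at axial station g; tool x = drift x"""
    M=R.from_euler("ZY",[yaw,-pitch]).as_matrix(); T=np.c_[M[:,0],-M[:,1],-M[:,2]]
    return np.array(o)+M[:,0]*g-M[:,2]*B, R.from_matrix(T).as_quat(), M
def mon(s=""):
    t=arm.state(); print(s,"t%.1f"%t["time"],"F",np.round(t["contact_force"],1),"M",np.round(t["moment"],2),"w%.1f"%t["gripper_width"],"p",np.round(t["ee_pos"],1)); return t
E
python3 - <<'E'
from h import *
o=[455,276.3,77]; g=40
p,q,M=tool(o,.239,.527,g)
mon("start")
arm.move_ptp(p+M[:,2]*90,q); print(arm.state()["joint_pos"])
arm.line_to(p,vel=100); mon("at")
gripper_close(80); mon("closed")
arm.line_to(p+M[:,2]*2,vel=50); mon("up2")
arm.line_to(p+M[:,2]*2.5+M[:,0]*115,vel=90); mon("out")
arm.wait(.2);get_image("side");im,d=get_image("side"); np.savez("side1.npz",im=im,d=d)
cv2.imwrite("pics/s1.png",cv2.resize(im[180:330,150:350,::-1],None,fx=3.5,fy=3.5))
wshot("wg1")
a=cv2.imread("pics/wg1.png"); s=cv2.imread("pics/s1.png"); cv2.imwrite("pics/g1.png",np.hstack([cv2.resize(s,(400,300)),cv2.resize(a,(400,300))]))
for nm,(pp,qq) in dict(lay=tool([430,0,100],np.pi/2,0,g)[:2],lay2=tool([430,0,16],np.pi/2,0,-45)[:2],rk=tool([436.6+100,-231.4-14,140],np.pi-.139,-np.pi/6,-45)[:2]).items(): print(nm,solve_ik(pp,qq))
E
```

```text
start t5.4 F [ 0.1 -0.3  0.8] M [ 0.04 -0.01 -0.02] w85.4 p [520.3 289.2 239.9]
[ 0.56078073 -0.01962725  2.2665441  -0.40303979  0.41778894  2.2232632 ]
at t7.2 F [-0.1 -0.3  0.2] M [-0.06  0.21 -0.05] w85.6 p [495.8 286.3  85.3]
closed t7.8 F [-0.8  0.5  2.5] M [ 0.05  0.34 -0.04] w19.5 p [495.5 286.4  85.4]
up2 t8.1 F [ 0.6  1.1 -1.3] M [0.04 0.09 0.02] w19.8 p [494.6 286.   86.9]
out t9.5 F [ 0.5 -1.1 -3.3] M [-0.12  0.32 -0.02] w19.8 p [589.9 309.  144.2]
lay [-8.14270874e-03  1.49005023e-01  2.17735540e+00 -4.44089210e-16
  8.15232229e-01 -8.14270874e-03]
lay2 [-2.05055481e-01  3.29884135e-01  2.19624639e+00 -4.44089210e-16
  6.15462132e-01 -2.05055481e-01]
rk [-0.58580618  0.2017297   2.053854    0.51072861  0.45780056 -2.42984832]
```

View pics/g1.png

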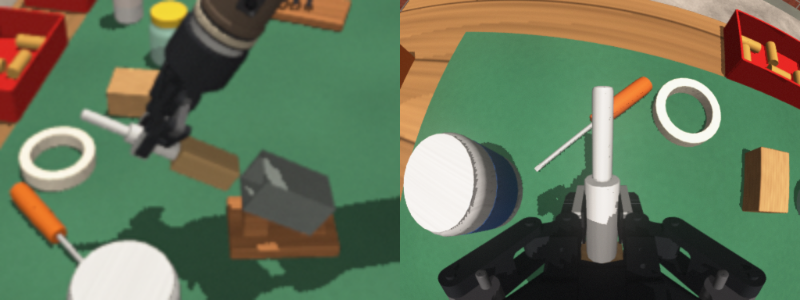

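```bash
cat >> fit.py <<'E'
def hand_fit(tag,g,zoff=True):
    """drift pose relative to nominal (tool x = drift x, axis at z=-B, origin at -g) in a y-flipped tool frame"""
    f=np.load(tag+".npz"); im=f["im"].astype(float); Rt=R.from_quat(f["q"]).as_matrix()
    T=(f["W"]-f["ee"])@Rt   # tool coords
    N=T*[1,-1,-1]-[-g,0,B]       # nominal drift frame
    sat=(im.max(-1)-im.min(-1))/(im.max(-1)+1)
    m=(N[...,0]>25 )&(N[...,0]<125)&(abs(N[...,1])<16)&(abs(N[...,2])<20)&(im.max(-1)>110)&(sat<.2)
    if g>0: m&=(N[...,0]>g+22)
    P=N[m]; x,a,b=fit(drift_sdf,P,[0,0,0,0,0],False); print(tag,len(P),"dxyz,yaw,pitch",np.round(x,3),round(a,2),round(b,2)); return x
E
python3 - <<'E'
from fit import *
hand_fit("wg1",40)
f=np.load("side1.npz");W=cloud("side",f["d"].astype(float))-[0,0,1.9];im=f["im"].astype(float)
w=np.load("wg1.npz");o=w["ee"]; Rt=R.from_quat(w["q"]).as_matrix()
N=(W-o)@Rt*[1,-1,-1]-[-40,0,B]
m=(abs(N[...,1])<24)&(abs(N[...,2])<24)&(((N[...,0]>62)&(N[...,0]<125))|((N[...,0]<22)&(N[...,0]>-85)))
P=N[m];print(len(P),[np.round(z,3) for z in fit(drift_sdf,P,[0]*5,False)])
E
```

```text
wg1 3173 dxyz,yaw,pitch [ 2.435 -0.916  1.187 -0.003  0.003] 0.31 1.0
790 [array([-1.479,  0.23 ,  0.097, -0.006,  0.002]), np.float64(0.585), np.float64(0.9)]
```

Run:
```python
from fit import *
st=arm.state(); arm.line_to(np.array(st["ee_pos"])+[0,0,110],vel=150)
p,q,M=tool([430,0,190],np.pi/2,0,40); arm.move_ptp(p,q); print(arm.state()["joint_pos"])
p,q,M=tool([430,0,22],np.pi/2,0,40); arm.line_to(p,vel=120); arm.wait(.3); s0=mon("above")
z=p[2]
while z>1.5:
    z-=.7; arm.line_to([p[0],p[1],z],vel=20); arm.wait(.05); s=arm.state(); dF=(s["contact_force"]-s0["contact_force"])[2]; dM=np.linalg.norm(s["moment"]-s0["moment"])
    if abs(dF)>4: break
print(z,dF,dM); mon("down")
gripper_open(); arm.wait(.3); mon("open")
arm.line_to([p[0],p[1],150],vel=150); wshot("wl1")
f=np.load("wl1.npz");W=f["W"]-[0,0,1.9];m=(W[...,2]>4)&(W[...,2]<40)&(abs(W[...,0]-430)<40)&(W[...,1]>-95)&(W[...,1]<135)
P=W[m];print(len(P),[np.round(z,3) for z in fit(drift_sdf,P,[430,0,16,np.pi/2,0],False)])
```

```text
[-7.78641666e-03 -4.67728346e-03  2.11784337e+00  8.68427410e-05
  1.02810670e+00 -7.72870678e-03]
above t14.5 F [-0.5  0.7 -0.7] M [0.03 0.02 0.05] w19.7 p [430.3  40.    8.4]
0.9999999999999987 3.2336947288608666 0.13311318357263424
down t17.5 F [-0.4  0.5  2.5] M [ 0.09  0.08 -0.06] w19.4 p [430.1  40.1   1.2]
open t18.4 F [-1.  -1.1  0.1] M [-0.01 -0.01 -0.01] w85.0 p [430.  40.   1.]
4225 [array([ 4.30559e+02, -1.85000e-01,  1.50160e+01,  1.56500e+00,
        1.00000e-03]), np.float64(0.41), np.float64(0.985)]
```

View pics/wl1.png

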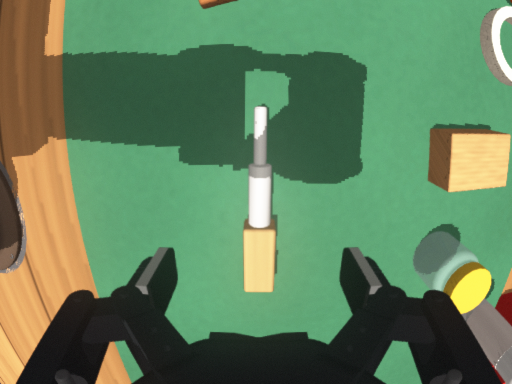

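```bash
cat >> h.py <<'E'
G=-38.0
RO=np.array([436.6,-230.8,76.8]); RY=-.136
def ins(s,ro=RO,ry=RY,dy=0,dz=0):
    """TCP pose with drift step s mm up the ring axis from the seat"""
    U=R.from_euler("ZY",[ry,-np.pi/6]).as_matrix()
    o=ro+U[:,0]*(s+60)
    p,q,M=tool(o,ry+np.pi,-np.pi/6,G); return p,q,U
E
python3 - <<'E'
from fit import *
p,q,M=tool([430.3,-.2,16],1.567,0,G)
arm.line_to([p[0],p[1],60],ori=q,vel=150); arm.line_to(p,vel=80); mon("at")
gripper_close(100); mon("closed")
arm.line_to([p[0],p[1],200],vel=130); arm.wait(.2); mon("up"); 
a,qa,U=ins(145); print(a,[np.round(solve_ik(ins(s)[0],qa),2) for s in(145,100,50,0)])
E
```

```text
at t21.6 F [-0.1 -0.2  0.6] M [-0.01  0.04  0.03] w85.6 p [430.6 -38.2   2.2]
closed t22.2 F [-1.2 -0.2  4.5] M [ 0.07  0.11 -0.  ] w31.1 p [431.  -38.4   2.6]
up t24.0 F [ 0.4 -0.5 -1.9] M [-0.05  0.02 -0.01] w30.5 p [429.8 -38.1 199.4]
[ 652.036347   -260.28132994  186.17564435] [array([-0.53,  0.27,  1.88,  0.38,  0.54, -2.25]), array([-0.56,  0.23,  1.98,  0.45,  0.49, -2.35]), array([-0.6 ,  0.2 ,  2.08,  0.55,  0.44, -2.49]), array([-0.64,  0.18,  2.18,  0.68,  0.39, -2.66])]
```

Run:
```python
from fit import *
a,q,U=ins(145); arm.move_ptp(a,q); mon("stand"); wshot("wi1")
x=hand_fit("wi1",G)
f=np.load("wi1.npz"); im=f["im"].astype(float); W=f["W"]; sat=(im.max(-1)-im.min(-1))/(im.max(-1)+1)
Q=(W-RO)@U
m=(sat<.2)&(im.max(-1)>90)&(Q[...,0]>-15)&(Q[...,0]<56)&(np.hypot(Q[...,1],Q[...,2])<28)
P=Q[m]; S=lambda q:rings_sdf(q)
r=least_squares(lambda v:rings_sdf((P-v[:3])@R.from_euler("ZY",[v[3],-v[4]]).as_matrix()),np.zeros(5),loss="soft_l1",x_scale=[1,1,1,.02,.02])
print("rings rel",len(P),np.round(r.x,3),np.median(abs(r.fun)))
cv2.imwrite("pics/i1.png",cv2.resize(im[:,:,::-1].astype(np.uint8)[0:300,100:420],None,fx=2,fy=2,interpolation=2))
```

```text
stand t25.8 F [-0.8  0.2 -1.7] M [0.11 0.27 0.02] w30.2 p [ 651.8 -259.8  185.9]
wi1 5731 dxyz,yaw,pitch [-0.764  0.866 -0.231  0.003  0.002] 0.35 0.99
rings rel 0 [0. 0. 0. 0. 0.] nan
  return _methods._mean(a, axis=axis, dtype=dtype,
  ret = ret.dtype.type(ret / rcount)
```

View pics/i1.png

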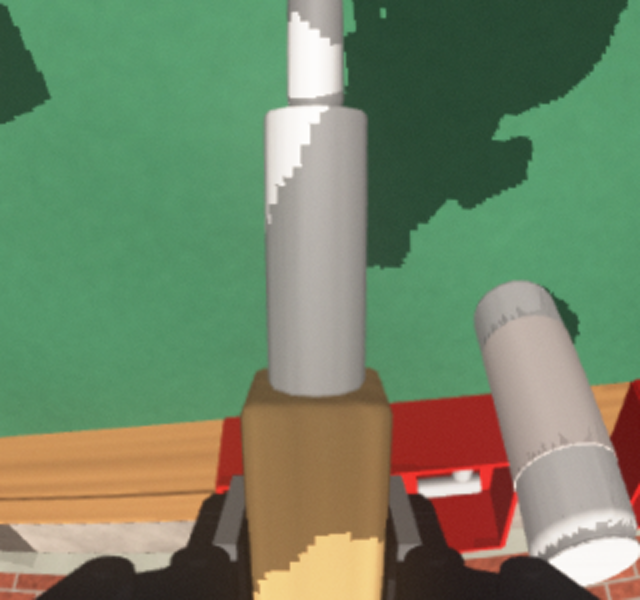

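```bash
cat > ringfit.py <<'E'
from fit import *
def rfit(tag,U):
    x=hand_fit(tag,G)
    f=np.load(tag+".npz"); im=f["im"].astype(float); W=f["W"]; sat=(im.max(-1)-im.min(-1))/(im.max(-1)+1)
    # ring points in the nominal drift frame, x along nose
    Rt=R.from_quat(f["q"]).as_matrix(); N=((W-f["ee"])@Rt)*[1,-1,-1]-[-G,0,B]
    Q=(W-RO)@U; rr=np.hypot(Q[...,1],Q[...,2])
    m=(sat<.25)&(im.max(-1)>80)&(Q[...,0]>-15)&(Q[...,0]<56)&(rr<27)&(rr>12.5)&(Q[...,2]>-12)
    P=Q[m]; 
    r=least_squares(lambda v:rings_sdf(P-v),np.zeros(3),loss="soft_l1")
    print(tag,"rings offs in U",len(P),np.round(r.x,2),np.median(abs(r.fun)), "ee in U",np.round((f["ee"]-RO)@U,2))
    # drift centre in U : nominal frame axes vs U: x=-U0, y=-U1, z=U2
    print("drift minus ring: y",-x[1]+((f["ee"]-RO)@U)[1]-r.x[1]," z at step", x[2]+x[4]*60+((f["ee"]-RO)@U)[2]+B-r.x[2])
    return im
E
python3 - <<'E'
from ringfit import *
a,q,U=ins(105); arm.line_to(a,vel=100); mon()
a,q,U=ins(63); arm.line_to(a,vel=60); mon()
im=wshot("wi2")[0]; 
s,d=get_image("side"); np.savez("side2.npz",im=s,d=d)
sc=np.hstack([cv2.resize(im[0:300,100:420],(420,394),interpolation=2),cv2.resize(s[140:215,255:330],(380,394),interpolation=2)])
cv2.imwrite("pics/i2.png",sc[:,:,::-1])
rfit("wi2",U)
E
```

```text
t26.6 F [ 0.  -0.2 -1.9] M [0.01 0.34 0.05] w30.5 p [ 618.  -255.9  166.6]
 t27.5 F [ 0.   1.1 -1.6] M [ 0.02  0.37 -0.04] w30.7 p [ 582.1 -251.1  145.6]
wi2 6387 dxyz,yaw,pitch [-0.736  0.53  -0.649  0.011  0.013] 0.47 0.81
wi2 rings offs in U 2561 [ 0.84 -0.38  1.86] 0.3157626747827589 ee in U [ 1.6171e+02 -1.5000e-01 -1.3880e+01]
drift minus ring: y -0.29609484651093454  z at step -1.5768977226551506
```

View pics/i2.png

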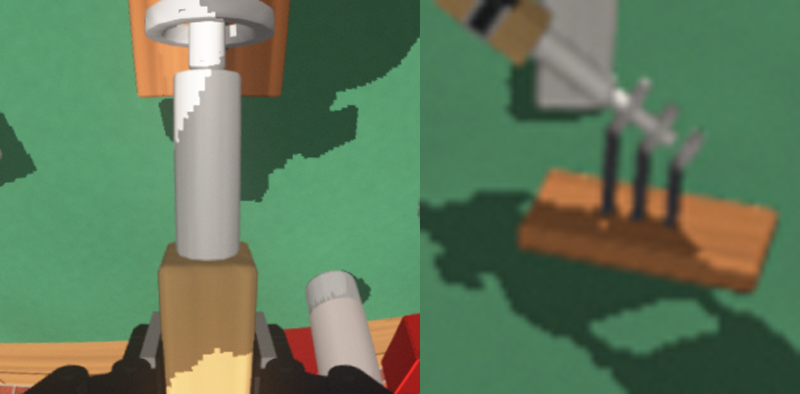

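Run:
```python
from ringfit import *
D=lambda U:U[:,1]*.35+U[:,2]*1.4
a,q,U=ins(63); arm.line_to(a+D(U),vel=30); arm.wait(.2); s0=mon("base"); F0=s0["contact_force"]
for s in list(np.arange(58,2,-4))+list(np.arange(2,-6,-1)):
    a,q,U=ins(s); arm.line_to(a+D(U),vel=40); st=arm.state(); F=(st["contact_force"]-F0)@U
    print(s,np.round(F,1),np.round(st["moment"],2))
    if F[0]>12 or np.linalg.norm(F[1:])>20: break
mon("end"); im=wshot("wi3")[0]; d=get_image("side")[0]
sc=np.hstack([cv2.resize(im[0:300,100:420],(420,394),interpolation=2),cv2.resize(d[140:215,255:330],(380,394),interpolation=2)])
cv2.imwrite("pics/i3.png",sc[:,:,::-1])
```

```text
base t28.2 F [-0.5  0.1 -1.9] M [ 0.04  0.37 -0.  ] w30.5 p [ 581.  -250.2  146.4]
58 [ 0.5  0.3 -0. ] [0.03 0.3  0.02]
54 [-0.4 -0.3  0.2] [0.03 0.38 0.03]
50 [-0.3 -0.8  0.1] [0.06 0.27 0.03]
46 [ 0.4  0.1 -0.3] [0.05 0.31 0.02]
42 [ 0.2 -0.9 -0.2] [0.04 0.26 0.05]
38 [ 0.4 -0.3 -0.9] [ 0.11  0.34 -0.  ]
34 [ 0.4 -0.1  0.3] [ 0.04  0.37 -0.01]
30 [ 0.2 -0.7 -0.6] [ 0.05  0.33 -0.02]
26 [ 0.3  0.2 -0.3] [-0.01  0.3   0.05]
22 [ 1.4 -0.4 -1.4] [ 0.02  0.35 -0.  ]
18 [0.9 0.1 1.4] [0.08 0.3  0.02]
14 [ 1.  -0.7 -0. ] [ 0.06  0.3  -0.03]
10 [0.2 0.4 0. ] [0.04 0.33 0.04]
6 [ 1.1 -1.  -0.3] [ 0.05  0.29 -0.04]
2 [ 0.1  0.2 -0.5] [ 0.04  0.37 -0.01]
1 [ 0.1 -0.5  0.1] [0.05 0.33 0.02]
0 [ 2.7  0.8 -0.5] [ 0.11 -0.09  0.01]
-1 [ 6.2  1.9 -2.2] [ 0.26 -0.54  0.02]
-2 [ 6.5  2.8 -0.6] [ 0.36 -0.88  0.01]
-3 [ 8.   2.3 -0.9] [ 0.5  -1.2  -0.01]
-4 [10.7  4.5 -1.8] [ 0.61 -1.51 -0.03]
-5 [12.5  5.5 -2.3] [ 0.68 -1.81  0.08]
end t33.8 F [12.2  3.9  2.3] M [ 0.68 -1.81  0.08] w30.4 p [ 527.  -243.7  116.3]
```

View pics/i3.png

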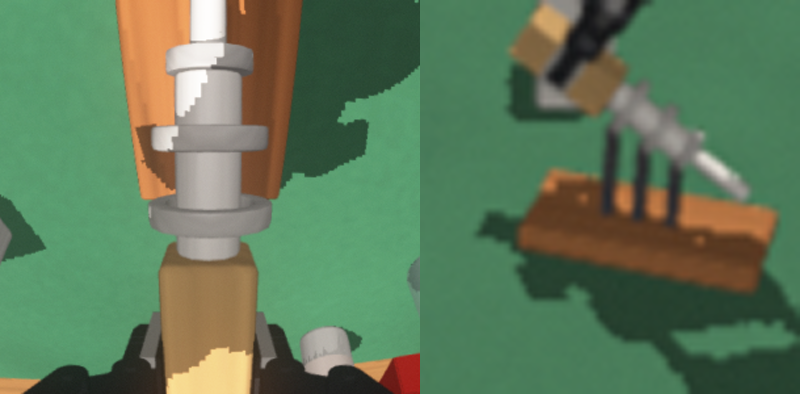

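```bash
cat > side_fit.py <<'E'
from ringfit import *
def seated(tag):
    f=np.load(tag+".npz"); im=f["im"].astype(float); U=ins(0)[2]
    Q=(f["W"]-RO)@U; rr=np.hypot(Q[...,1],Q[...,2]); sat=(im.max(-1)-im.min(-1))/(im.max(-1)+1)
    mr=(sat<.25)&(im.max(-1)>80)&(Q[...,0]>-15)&(Q[...,0]<56)&(rr<27)
    md=(Q[...,0]>-60)&(Q[...,0]<145)&(rr<32)&(Q[...,2]>-16)&(im.max(-1)>60)&~((im[...,0]>1.2*im[...,1])&(Q[...,0]<50))
    P=Q[mr|md]
    def res(v):
        a=rings_sdf(P-v[:3]); d=drift_sdf(((P-v[3:6])@R.from_euler("ZY",[np.pi+v[6],v[7]]).as_matrix()))
        return np.minimum(a,d) 
    r=least_squares(res,np.r_[0,0,1,60,0,0,0,0.],loss="soft_l1",f_scale=.7,x_scale=[1]*6+[.02]*2)
    v=r.x; st=v[3:6]+R.from_euler("ZY",[np.pi+v[6],v[7]]).apply([60,0,0])-v[:3]
    print(tag,len(P),"ring",np.round(v[:3],2),"drift o",np.round(v[3:6]-v[:3],2),"yaw,pitch",np.round(v[6:],3),"step rel seat",np.round(st,2),np.median(abs(r.fun)),np.mean(abs(r.fun)<1.5))
E
python3 - <<'E'
from side_fit import *
seated("wi3")
U=ins(0)[2]
a=np.array(arm.state()["ee_pos"]); 
arm.line_to(a+U[:,0]*1-U[:,2]*1.5,vel=20); arm.wait(.2); mon("relaxed"); 
gripper_open(); arm.wait(.5); s=mon("open"); wshot("wi4"); seated("wi4")
arm.line_to(np.array(s["ee_pos"])+U[:,2]*90,vel=100); im=wshot("wi5")[0]; seated("wi5"); mon()
d=get_image("side")[0]
sc=np.hstack([cv2.resize(im[60:360,100:420],(420,394),interpolation=2),cv2.resize(d[140:215,255:330],(380,394),interpolation=2)])
cv2.imwrite("pics/i5.png",sc[:,:,::-1])
E
```

```text
wi3 21848 ring [ 1.02 -0.36  1.83] drift o [60.45 -0.46  0.45] yaw,pitch [0.001 0.016] step rel seat [ 0.46 -0.52 -0.5 ] 0.37224009570672667 0.9544123031856463
relaxed t34.8 F [ 0.1  0.3 -1.4] M [0.1  0.29 0.06] w30.2 p [ 528.  -243.7  114.9]
open t35.8 F [-0.9  0.5 -0.3] M [-0.01  0.23  0.02] w85.1 p [ 528.6 -243.9  115.5]
wi4 19721 ring [ 0.97 -0.38  1.85] drift o [61.41 -0.07 -5.42] yaw,pitch [ 0.002 -0.116] step rel seat [ 1.81 -0.19  1.52] 0.4036320284323729 0.9757111708331221
wi5 8299 ring [ 1.01 -0.22  1.8 ] drift o [ 6.132e+01  2.000e-02 -5.280e+00] yaw,pitch [ 0.004 -0.117] step rel seat [ 1.73 -0.2   1.72] 0.4575619605272472 0.9609591517050247
 t37.4 F [-0.7 -0.6  0.2] M [0.04 0.22 0.02] w85.6 p [ 483.9 -237.6  192.8]
```

View pics/i5.png

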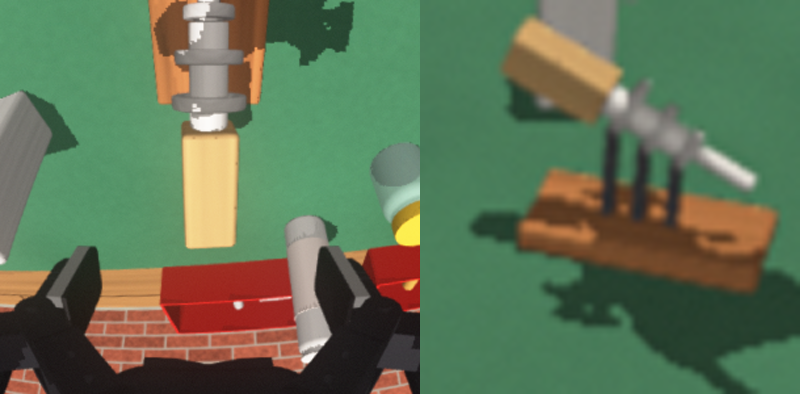

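```bash
python3 -c "
from h import *
U=ins(0)[2]; arm.line_to(np.array(arm.state()['ee_pos'])+[0,0,60],vel=120); mon(); print(job_done())"
```

```text
t38.1 F [-0.7 -0.2 -0.6] M [ 0.01  0.25 -0.01] w85.4 p [ 483.6 -237.3  252.5]
the job is handed in; nothing more can be done
None
```

I drew the drift from the pocket, laid it flat and let go, regripped it by the handle and fed it through the rings until the smallest one stopped its step; it rests there home, sagging about 6.6° in the loose bores, and I handed it in at 38 s with the arm clear and the bystanders untouched as far as I saw.

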